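# Wind the trimming fixture's stop on by one turn of the hand wheel

### The job

Wind the stop slide of the cup fixture on by exactly one turn of its hand wheel: with the fingertips, push the wheel's upright red handle clockwise (seen from above) all the way round, once, until it stands where it stood at the start, and then leave it. Only push the handle, gently, without gripping it, and leave the cups and tools lying as they are.

Things in the scene. Friction and masses are not known exactly. Their poses are not given: they have to be found in the camera images.
- feed_unit: the fixture, fixed to the worktop: grey base plate 90 (x) x 265 (y) x 12 mm with a blue gear housing 64 x 64 mm, top at 52 mm, that carries the hand wheel. Origin on the worktop under the wheel's axis; its y axis runs along the base plate towards the cup nest (plate from y = -55 to y = 210, nest of three pins, 24 mm high, at y = 168), x across, z up. Nothing of it but wheel, hub and handle is higher than 60 mm. It does not move when pushed.
- wheel_centre (a point): point on the wheel's upright axis, in the mid plane of the rim, 68 mm above the worktop. The steel wheel lies flat: rim of 12 mm round bar on a circle of radius 60 mm (132 mm outside), three spokes, hub top 78 mm above the worktop
- feed_wheel (a joint): angle of the hand wheel in rad, growing as the wheel turns CLOCKWISE seen from above; one turn = 6.283. At 0 the handle points along the fixture's -x axis; it starts between -1 and 1. The wheel turns freely through many turns in both directions within -3 to 13 rad, with even friction: about 4 N (3 to 6 N with speed) at the handle; it stays where it is left and does not coast
- wheel_handle: the upright red round handle on the wheel's rim at the end of one spoke: diameter 18 mm, its axis 60 mm from the wheel's axis, upright, red from 78 mm to 132 mm above the worktop; it spins easily about its own axis and carries the wheel along when pushed sideways; origin on its axis 74 mm above the worktop
- handle_mid (a point): point on the axis of the red handle half-way up it, 105 mm above the worktop
- stop_slide (a joint): position of the stop slide (aluminium block with an upright steel plate 60 wide, top 58 mm above the worktop) along the fixture's y axis, in m; the wheel drives it through a screw, 0.008 m towards the nest per clockwise turn
- cup_nest: grey deep-drawn steel cup, open side up, diameter 64 mm, 47 mm high, standing between three low steel pins on the fixture (its underside 12 above the worktop); origin at the centre of its underside (sizes in mm); to be left alone
- cup_a: loose steel cup like the others, diameter 64 mm, 47 mm high, beside the fixture; origin at the centre of its underside (sizes in mm); to be left alone
- cup_b: loose steel cup, diameter 64 mm, 47 mm high, past the nest end of the fixture; origin at the centre of its underside (sizes in mm); to be left alone
- cup_c: loose steel cup, diameter 64 mm, 47 mm high, past the nest end of the fixture; origin at the centre of its underside (sizes in mm); to be left alone
- v_block: loose ground steel V block, 62 x 57 x 35 high; origin at the centre of its underside (sizes in mm); to be left alone
- chuck_key: loose chuck key with T bar, lying, 110 x 117 x 18 high; origin at the centre of its underside (sizes in mm); to be left alone
- cup_d: loose steel cup, diameter 64 mm, 47 mm high, beside the wheel end of the fixture; origin at the centre of its underside (sizes in mm); to be left alone

How it is judged (in metres and radians):
On the way, in this order (a step that is already met when the one before it is completed fails the run):
1. the fingers push the handle through the first part of the turn (value of joint feed_wheel between 1.3 and 2.4 rad and contact force between the fingers and wheel_handle above 0.5 N), for 0.02 s.
2. the fingers push the handle through the middle of the turn (value of joint feed_wheel between 2.6 and 3.7 rad and contact force between the fingers and wheel_handle above 0.5 N), for 0.02 s.
3. the fingers push the handle through the later part of the turn (value of joint feed_wheel between 3.9 and 5 rad and contact force between the fingers and wheel_handle above 0.5 N), for 0.02 s.
At the end, for the whole second after the job is handed in: The wheel has been turned once clockwise and rests with its handle within 12 mm (about 11 degrees) of where it stood at the start; every cup and tool is within 15 mm of where it was (distance of handle_mid from where it was at the start of the episode below 0.012 m and value of joint feed_wheel between 4.5 and 8 rad and velocity of joint feed_wheel between -0.05 and 0.05 rad/s and distance of each of cup_nest, cup_a, cup_b, cup_c, v_block, chuck_key, cup_d from where it was at the start of the episode below 0.015 m); the robot touches nothing.
It fails at once if the handle is gripped or pushed harder than 30 N (contact force between the fingers and wheel_handle above 30 N).
It fails at once if the wheel is turned far past one turn (more than about 30 degrees past the farthest finish) (value of joint feed_wheel above 7.78318 rad).
It fails at once if the wheel is wound backwards beyond its farthest start (value of joint feed_wheel below -1.4 rad).
It fails at once if a cup is moved more than 15 mm, or lifted (distance of any of cup_nest, cup_a, cup_b, cup_c, cup_d from where it was at the start of the episode above 0.015 m).
It fails at once if the V block or chuck key is moved more than 15 mm, or lifted (distance of any of v_block, chuck_key from where it was at the start of the episode above 0.015 m).
It also fails if it takes over 58 s, if anything falls off the work surface, if the arm or the gripper's body presses on something with over 40 N, if the wrist force passes 120 N, or if a joint passes its speed limit or range.

### The arm

A 6-joint arm with a two-finger parallel gripper is mounted at the origin on a cart in front of the work surface, level with it; the furniture and walls round the work are solid. World frame = base frame: x ahead of the robot, y to its left, z up, the work surface at z = 0. Lengths are in mm, angles in rad, forces in N, time in s.
With the tool pointing down it reaches from about 250 to 800 mm from the base axis. Payload 8.5 kg.
Tool frame: the origin (TCP) lies at the very end of the fingers, on their centre line; the grasp point (between the pads) lies 19 mm behind it (env.tcp_to_grasp is the distance from the TCP to the grasp point, in mm); x points along the fingers, z is the direction in which the jaws open and shut, and the axes are right-handed (so a half turn about x gives the same grasp; the last joint's range is limited). The gripper opens to 85 mm and grips with 20 to 120 N. Pads are 22 mm wide; open, the fingers measure 114 mm over their backs; the gripper's body (76 mm by 85 mm) begins 54 mm behind the grasp point. The pads swing forward as they close: fully open they stand 13 mm farther back than shut.
Start: joints at [-1.29, 0.238, -0.013, 1.319, 0, 1.571], TCP at [145.476, -504.396, 231.276] pointing down, gripper open.
Joint ranges: [-2.66, 2.66], [-1.03, 1.9], [-1.14, 1.46], [-1.82, 2.27], [-1.45, 1.34], [-3.14, 3.14]. Speed limits (rad/s): [2.22, 2.22, 2.79, 3.14, 3.14, 3.14].

### API

Orientations are given as a rotation vector (axis times angle).
In Python, from station import env, camera, hand_in gives the robot as it stands.
- The arm moves only by the tool arm_command, never from a script. Its argument "deltas" is a list of rows, each a list of 3 entries, a list of its own where there are three numbers: the shift along the tool's x, y, z in mm, then the turn about the tool's x in degrees, then the finger opening in mm, from 0 to 85.4. In form: [[[dx, dy, dz], twist, gripper], ...]. A call has 1 to 10 rows; each row shifts and turns the commanded pose from where the row before left it, along the tool's axes as they then stand; what a row does not reach is not made up. A row lasts 1/12 s, in which the tool goes at most 41.7 mm and 7.16 degrees, less where a joint would pass 70% of its speed; a pose out of reach is approached as far as the arm can. A call is refused whole if a number of a shift passes 41.7 or a number of a turn 7.16, either way. A call with a gripper value outside its range is refused whole. The fingers move at their own pace and stop on an object; "newtons" is the grip in N (left out, the last holds). Time passes only in rows, so rows that do not move let the fingers close. It gives the time, the measured TCP pose, the force and the opening at its end, in the units of the state.
- env.sense(): the state, without advancing time (a new reading comes with each control period).
- camera(name): name is "scene" or "top"; returns a dict with "pixels" (480x640x3 uint8, red, green, blue), "vfov" (degrees; the focal length in pixels is half the picture's height over the tangent of half this angle, whatever the lens; pixels are square), "cx", "cy" (the principal point, pixels), "world_to_cam" (4x4, takes a point from world to camera coordinates). Camera axes: x right, y up, looking along -z (the intrinsics and any distortion apply to the point x, -y, -z); pixel columns grow to the right and rows downward; lengths in mm; the calibration is good to about 2 mm. A picture is of the moment at which its call begins. There is no depth.
- hand_in(): hands the job in, once; it reports no verdict.
The state is a dict: "time_s": time; "joint_pos": joint angles; "qvel": joint speeds; "joint_torque": joint torques, N m; "ee_pos": TCP position; "orientation": TCP orientation; "wrist_force": force on the tool from outside, world axes, zero at the start; "moment": the same for the moment, N m; "grip_width": opening from 0.0 (shut) to 1.0 (fully open).
Only numpy, scipy, OpenCV 4.12 (cv2) and the standard library are available. Lean on these libraries where they do the work, as an engineer would, in place of code of your own. Each camera call takes 0.05 s, during which the arm holds its last target.

## Working session

There is one attempt and no reset: what is moved stays moved. The work goes in short steps, Python scripts to look and compute and a tool call to move; the robot and the scene stay as the last step left them, time stands still between calls to the robot, and variables do not carry over. Pictures are saved under pics/ and viewed, and the job is handed in when it is done.

Besides the shell and the picture viewer there is one more tool, called by a JSON object that holds its "fn" and its "kwargs". arm_command: Moves the arm, as the interface text tells. Its arguments: {"type":"object","properties":{"deltas":{"type":"array"},"newtons":{"type":"number"}},"required":["deltas"]}

```bash
ls; mkdir -p pics
python3 - <<'E'
from station import env,camera
import cv2
s=env.sense();print(s)
for n in("scene","top"):
    c=camera(n);cv2.imwrite(f"pics/{n}0.png",c["pixels"][:,:,::-1]);print({k:v for k,v in c.items() if k!="pixels"})
    import pickle;pickle.dump(c,open(f"{n}0.pkl","wb"))
E
```

```text
pics
{'time_s': 0.0, 'joint_pos': array([-1.28999755e+00,  2.38800289e-01, -1.42686959e-02,  1.31919555e+00,
        1.36699576e-05,  1.57077084e+00]), 'qvel': array([8.77853683e-06, 1.73166729e-04, 9.65348244e-04, 1.47795697e-03,
       2.90047299e-03, 7.49914914e-04]), 'joint_torque': array([ 1.81908663e-04, -5.38779294e+01,  3.46443307e+01,  1.81257888e-02,
        1.60909785e-04, -9.33767581e-06]), 'ee_pos': array([ 145.37711229, -504.03257424,  230.66176901]), 'orientation': array([ 1.00079426,  1.33025346, -0.99930776]), 'wrist_force': array([ 0.28818664, -0.59945754,  0.67190803]), 'moment': array([-0.02141259,  0.01251324, -0.00687366]), 'grip_width': 1.0016170186557487}
{'vfov': 42.55831961496895, 'cx': 320.75808871894685, 'cy': 229.48032720581517, 'world_to_cam': array([[-5.71526954e-01, -8.20298025e-01,  2.16354360e-02,
         5.51706725e+02],
       [ 4.50816125e-01, -2.91848604e-01,  8.43557475e-01,
        -2.49026265e+02],
       [-6.85654259e-01,  4.91869437e-01,  5.36602920e-01,
        -7.84424869e+02],
       [ 0.00000000e+00,  0.00000000e+00,  0.00000000e+00,
         1.00000000e+00]])}
{'vfov': 49.97386512662342, 'cx': 324.0103797258316, 'cy': 245.35947909767447, 'world_to_cam': array([[-2.54708845e-02, -9.99628268e-01,  9.72422490e-03,
         2.75161612e+02],
       [ 9.82280779e-01, -2.32197653e-02,  1.85971273e-01,
        -5.27814957e+02],
       [-1.85676348e-01,  1.42887720e-02,  9.82507061e-01,
        -1.07405367e+03],
       [ 0.00000000e+00,  0.00000000e+00,  0.00000000e+00,
         1.00000000e+00]])}
```

View pics/scene0.png

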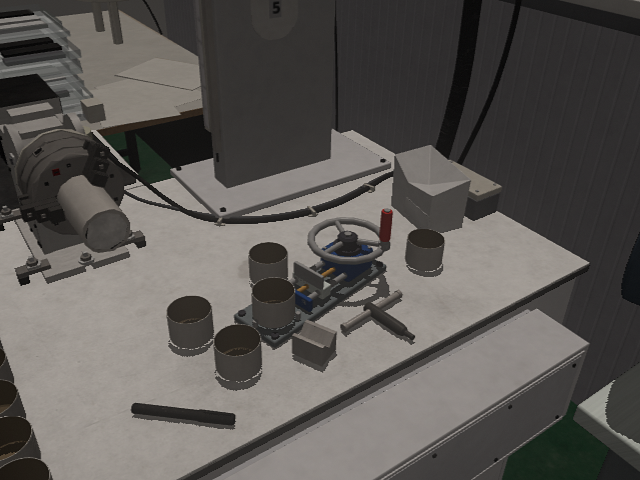

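View pics/top0.png

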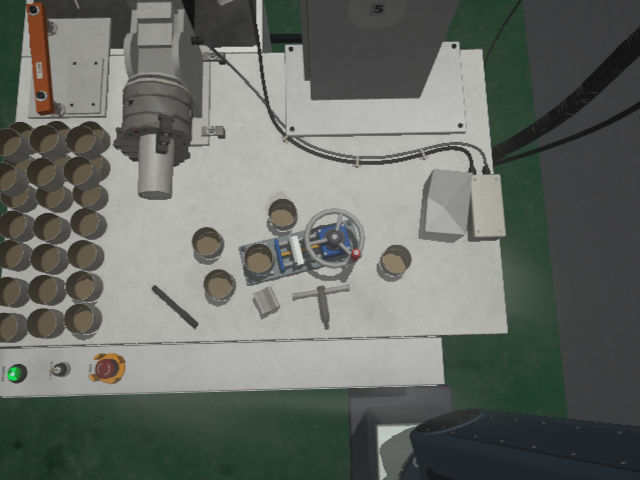

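The scene view shows the red handle at about (386,225) and the wheel hub at (348,240). In the top view the handle is at (355,254) and the hub at (335,238). Next I'll measure them.

```bash
cat > h.py <<'E'
import numpy as np,cv2
def ray(c,u,v):
    f=240/np.tan(np.radians(c["vfov"])/2);W=c["world_to_cam"];R=W[:3,:3];t=W[:3,3]
    d=np.array([(u-c["cx"])/f,-(v-c["cy"])/f,-1.]);return -R.T@t,R.T@d
def onz(c,u,v,z):
    o,d=ray(c,u,v);return o+d*(z-o[2])/d[2]
def proj(c,p):
    f=240/np.tan(np.radians(c["vfov"])/2);W=c["world_to_cam"];q=W[:3,:3]@np.asarray(p,float)+W[:3,3]
    return np.array([c["cx"]+f*q[0]/-q[2],c["cy"]-f*q[1]/-q[2]])
def two(c1,p1,c2,p2):
    o1,d1=ray(c1,*p1);o2,d2=ray(c2,*p2)
    s=np.linalg.lstsq(np.c_[d1,-d2],o2-o1,rcond=None)[0];a=o1+d1*s[0];b=o2+d2*s[1];return (a+b)/2,np.linalg.norm(a-b)
def red(c,box):
    P=c["pixels"].astype(int);m=(P[...,0]>70)&(P[...,0]>2*P[...,1])&(P[...,0]>2*P[...,2])
    x0,y0,x1,y1=box;k=np.zeros(m.shape,bool);k[y0:y1,x0:x1]=1;return m&k
E
python3 - <<'E'
import pickle;from h import *
S=pickle.load(open("scene0.pkl","rb"));T=pickle.load(open("top0.pkl","rb"))
ms=red(S,(330,180,430,280));mt=red(T,(290,190,380,280))
C={}
for n,c,m in(("s",S,ms),("t",T,mt)):
    v,u=np.nonzero(m);print(n,len(u),u.mean(),v.mean(),u.min(),u.max(),v.min(),v.max());C[n]=(u.mean(),v.mean())
print("handle mid",two(S,C["s"],T,C["t"]))
print("top ray @105",onz(T,*C["t"],105), "scene@105",onz(S,*C["s"],105))
for n,c,b in(("s",S,(290,190,430,300)),("t",T,(285,190,385,290))):
    x0,y0,x1,y1=b;cv2.imwrite(f"pics/crop_{n}.png",cv2.resize(c["pixels"][y0:y1,x0:x1,::-1],None,fx=5.5,fy=5.5,interpolation=cv2.INTER_CUBIC))
E
```

```text
s 24 386.1666666666667 211.70833333333334 382 391 209 213
t 24 355.5416666666667 252.91666666666666 352 359 249 256
handle mid (array([502.64660354, 200.59208874, 128.72466546]), np.float64(1.2753731684289327))
top ray @105 [506.27892063 198.33402695 105.        ] scene@105 [532.82961867 173.66878783 105.        ]
```

View pics/crop_s.png

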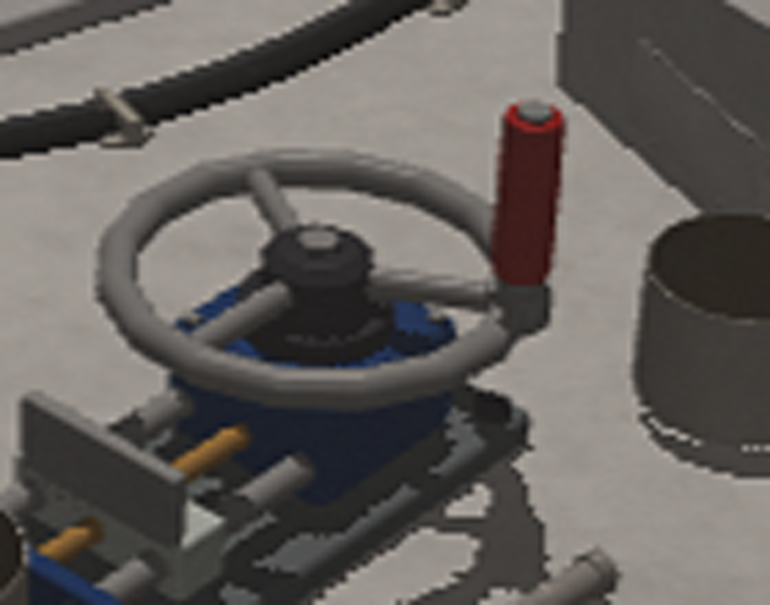

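View pics/crop_t.png

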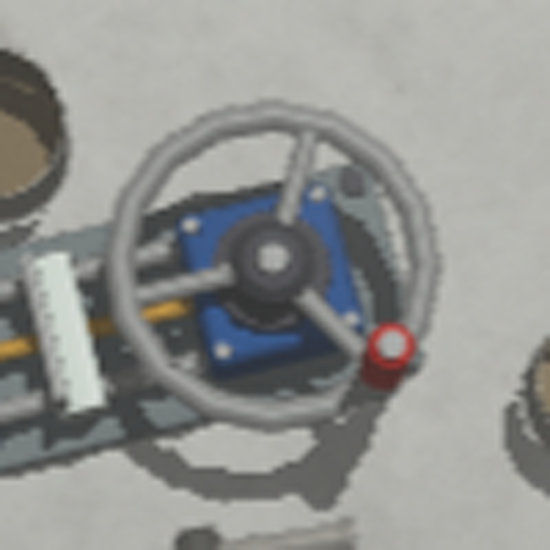

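Run:
```python
import pickle;from h import *
S=pickle.load(open("scene0.pkl","rb"));T=pickle.load(open("top0.pkl","rb"))
g=lambda x,y,o:(x/5.5+o[0]-.4,y/5.5+o[1]-.4)
ht,hs=g(392,345,(285,190)),g(535,112,(290,190))
wt,ws=g(272,258,(285,190)),g(320,238,(290,190))
print("handletop",two(T,ht,S,hs),onz(T,*ht,132),onz(S,*hs,132))
print("hubtop",two(T,wt,S,ws),onz(T,*wt,78),onz(S,*ws,78))
# rim ellipse extremes in each picture: outside rim edge, fit ellipse centre -> z=68
et=np.array([(110,264),(440,258),(270,100),(275,428),(160,155),(385,145),(160,385),(405,190),(120,200)],float)
es=np.array([(97,270),(300,148),(200,165),(420,170),(130,345),(230,400),(340,408),(440,385),(105,230)],float)
for n,c,e,o in(("t",T,et,(285,190)),("s",S,es,(290,190))):
    P=np.array([onz(c,*g(x,y,o),68) for x,y in e])[:,:2]
    A=np.c_[2*P,np.ones(len(P))];s=np.linalg.lstsq(A,(P**2).sum(1),rcond=None)[0]
    r=np.sqrt(s[2]+s[:2]@s[:2]);print(n,"rim centre",s[:2],"R",r,np.hypot(*(P-s[:2]).T)-r)
# fixture axis: hub -> cup nest centre (top circle z=59)
```

```text
handletop (array([503.00677821, 199.7610553 , 131.53277169]), np.float64(0.31994824707803116)) [502.81101661 199.68496968 132.        ] [502.54540495 200.40364417 132.        ]
hubtop (array([546.89439289, 240.57116421,  79.71066365]), np.float64(0.5137137780374228)) [547.42706994 240.69744427  78.        ] [548.76877699 238.74653072  78.        ]
t rim centre [546.83201193 240.19859537] R 64.14763632706075 [-0.71965193  1.33912431  2.1702891   0.20723407 -1.93102184  1.37159083
  0.51531344 -4.0410085   0.85429896]
s rim centre [546.29443891 240.3537473 ] R 68.31363328164828 [-2.4954311   2.31140405  0.43761381 -0.72624068  0.1892462   3.28908048
  0.82612037 -2.86856894 -1.20852111]
```

Run:
```python
from station import env
from scipy.spatial.transform import Rotation as R
import numpy as np
s=env.sense();M=R.from_rotvec(s["orientation"]).as_matrix();print(M.round(3))
p=np.array([533,167,231.])-s["ee_pos"];print("world",p,"tool",M.T@p)
```

```text
[[-0.     0.961  0.277]
 [ 0.001  0.277 -0.961]
 [-1.    -0.    -0.001]]
world [3.87629129e+02 6.71092297e+02 2.57493813e-01] tool [ 4.21417865e-01  5.58424445e+02 -5.37385561e+02]
```

{"fn": "arm_command", "kwargs": {"deltas": [[[0,0,0],-6.5,0],[[0,0,0],-6.5,0],[[0,0,0],-6.5,0],[[0,0,0],-6.5,0],[[0,0,0],-6.5,0],[[0,0,0],-6.5,0],[[0,0,0],-6.5,0],[[0,0,0],-6.5,0],[[0,0,0],-6.5,0]], "newtons": 20}}

```text
time_s: 0.85
ee_pos: [145.4, -504.2, 230.9]
orientation: [0.207, 1.561, -0.206]
wrist_force: [0.1, 0.6, -0.4]
grip_width: 0.0
```

```bash
cat > st.py <<'E'
from station import env
from scipy.spatial.transform import Rotation as R
import numpy as np
s=env.sense();M=R.from_rotvec(s["orientation"]).as_matrix()
print("t",round(s["time_s"],2),"p",s["ee_pos"].round(1),"q",s["joint_pos"].round(2),"F",s["wrist_force"].round(1),"g",round(s["grip_width"],2))
print("yang",np.degrees(np.arctan2(M[1,1],M[0,1])).round(2),"zang",np.degrees(np.arctan2(M[1,2],M[0,2])).round(2))
E
cat > go.py <<'E'
from st import *;import sys
p=np.array(list(map(float,sys.argv[1:4])));d=M.T@(p-s["ee_pos"]);print("tool delta",d.round(1))
E
python3 go.py 533 167 231
```

```text
t 0.85 p [ 145.4 -504.2  230.9] q [-1.29  0.24 -0.01  1.32 -0.    0.54] F [ 0.1  0.6 -0.4] g 0.0
yang 74.91 zang -15.09
tool delta [4.000e-01 7.489e+02 1.995e+02]
```

{"fn": "arm_command", "kwargs": {"deltas": [[[0,37.5,10],0,0],[[0,37.5,10],0,0],[[0,37.5,10],0,0],[[0,37.5,10],0,0],[[0,37.5,10],0,0],[[0,37.5,10],0,0],[[0,37.5,10],0,0],[[0,37.5,10],0,0],[[0,37.5,10],0,0],[[0,37.5,10],0,0]]}}

```text
time_s: 1.68
ee_pos: [341.8, -167.6, 231.3]
orientation: [0.211, 1.56, -0.211]
wrist_force: [1.2, -0.2, 0.5]
grip_width: 0.006
```

{"fn": "arm_command", "kwargs": {"deltas": [[[0,37.5,10],0,0],[[0,37.5,10],0,0],[[0,37.5,10],0,0],[[0,37.5,10],0,0],[[0,37.5,10],0,0],[[0,37.5,10],0,0],[[0,37.5,10],0,0],[[0,37.5,10],0,0],[[0,37.5,10],0,0],[[0,37.5,10],0,0]]}}

```text
time_s: 2.52
ee_pos: [538.0, 167.4, 231.0]
orientation: [0.211, 1.561, -0.211]
wrist_force: [0.6, -0.6, -0.5]
grip_width: 0.0
```

{"fn": "arm_command", "kwargs": {"deltas": [[[0,0,0],-6.5,0],[[0,0,0],-6.5,0],[[0,0,0],-6.5,0],[[0,0,0],-6.5,0],[[0,0,0],-6.5,0],[[0,0,0],-6.5,0],[[0,0,0],-6.5,0],[[0,0,0],-6.5,0],[[0,0,0],-6.0,0],[[0,0,0],0,0]]}}

```text
time_s: 3.35
ee_pos: [537.4, 165.5, 230.9]
orientation: [-0.585, 1.491, 0.585]
wrist_force: [-0.8, 0.5, -1.0]
grip_width: -0.002
```

```bash
python3 go.py 533 167 231
python3 - <<'E'
from station import camera
import cv2,pickle
for n in("scene","top"):
    c=camera(n);pickle.dump(c,open(f"{n}1.pkl","wb"));x0,y0,x1,y1=(250,120,450,270) if n=="scene" else (250,160,450,310)
    cv2.imwrite(f"pics/{n}1.png",cv2.resize(c["pixels"][y0:y1,x0:x1,::-1],None,fx=4,fy=4))
E
```

```text
t 3.35 p [537.4 165.5 230.9] q [0.3  0.3  0.08 1.34 0.   1.12] F [-0.8  0.5 -1. ] g -0.0
yang 132.86 zang 42.86
tool delta [-0.   4.1 -2.2]
```

View pics/scene1.png

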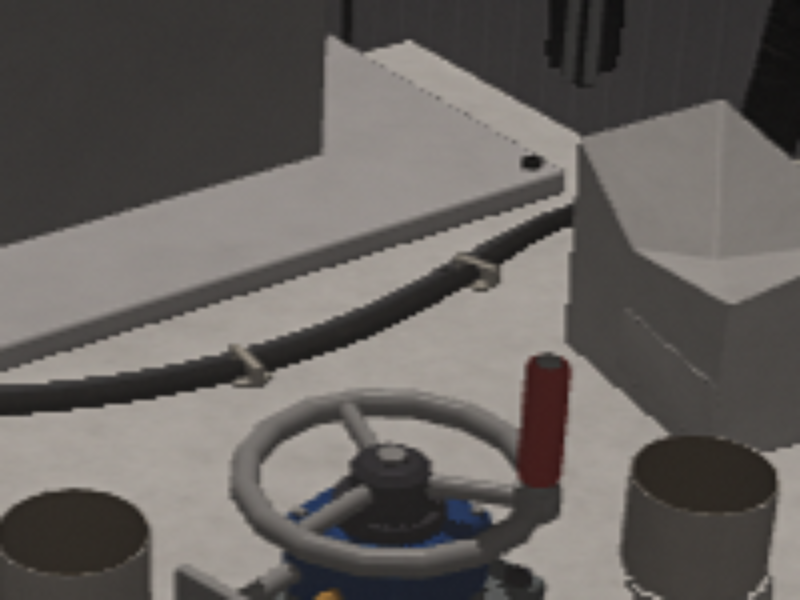

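View pics/top1.png

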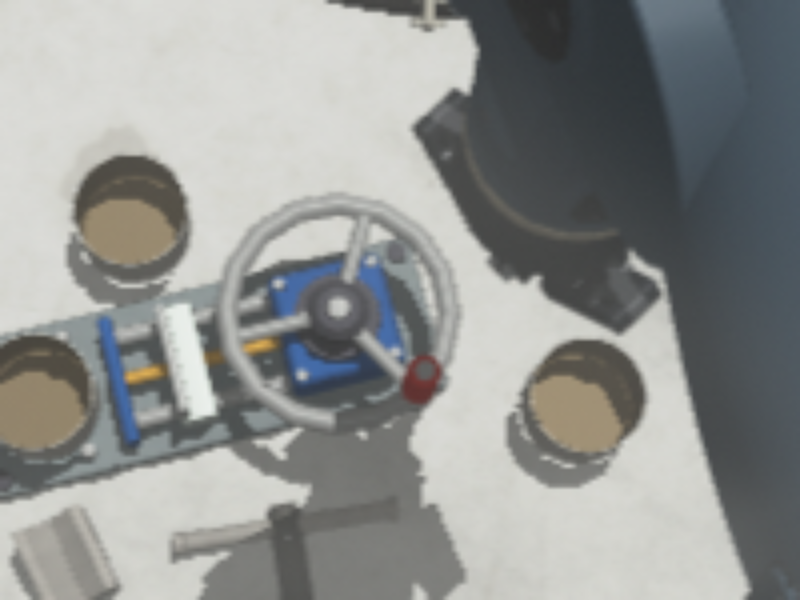

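Run:
```python
import pickle;from h import *
S=pickle.load(open("scene0.pkl","rb"));T=pickle.load(open("top0.pkl","rb"))
for p in([537.4,165.5,230.9],[503,200,132]):
  print(proj(S,p),proj(T,p))
```

```text
[394.76666824 138.61928655] [377.59146684 224.00965757]
[386.88335138 209.76686052] [355.7126827  252.23833106]
```

{"fn": "arm_command", "kwargs": {"deltas": [[[30,0,0],0,0],[[30,0,0],0,0],[[30,0,0],0,0],[[25,0,0],0,0],[[16,0,0],0,0],[[0,0,0],0,0],[[0,0,0],0,0]]}}

```text
time_s: 4.03
ee_pos: [537.1, 165.3, 100.0]
orientation: [-0.58, 1.494, 0.58]
wrist_force: [0.1, 0.7, 0.5]
grip_width: -0.004
```

```bash
cat > plan.py <<'E'
from st import *
import sys
# start position (x y), start/step list
C=np.array([547,240.3]);Rr=64.
def plan(p,phis):
    Y=M[:2,1];Z=M[:2,2]
    rows=[]
    p=np.array(p,float)
    for a in np.radians(phis):
        q=C+Rr*np.array([np.cos(a),np.sin(a)]);d=q-p
        r=[0,round(float(d@Y),1),round(float(d@Z),1)];rows.append([r,0,0]);p=p+Y*r[1]+Z*r[2]
    return rows,p
E
python3 - <<'E'
from plan import *
p=s["ee_pos"][:2];phis=[-102,-106]+list(range(-108,-124,-2))
for k in range(11):
    r,p=plan(p,phis);print(phis[0],phis[-1],p.round(2),r)
    a=phis[-1];phis=[a-4*(i+1) for i in range(10)]
E
```

```text
t 4.03 p [537.1 165.3 100. ] q [ 0.3   0.38 -0.16  1.03  0.    1.13] F [0.1 0.7 0.5] g -0.0
yang 132.46 zang 42.46
-102 -122 [513.05 186.02] [[[0, 11.4, 5.8], 0, 0], [[0, 3.7, -2.5], 0, 0], [[0, 2.0, -1.1], 0, 0], [[0, 1.9, -1.1], 0, 0], [[0, 2.0, -1.0], 0, 0], [[0, 2.1, -0.9], 0, 0], [[0, 2.0, -0.8], 0, 0], [[0, 2.1, -0.8], 0, 0], [[0, 2.1, -0.7], 0, 0], [[0, 2.2, -0.7], 0, 0]]
-126 -162 [486.13 220.48] [[[0, 4.3, -1.0], 0, 0], [[0, 4.4, -0.8], 0, 0], [[0, 4.5, -0.4], 0, 0], [[0, 4.4, -0.1], 0, 0], [[0, 4.5, 0.2], 0, 0], [[0, 4.4, 0.5], 0, 0], [[0, 4.4, 0.8], 0, 0], [[0, 4.4, 1.1], 0, 0], [[0, 4.2, 1.4], 0, 0], [[0, 4.1, 1.7], 0, 0]]
-166 -202 [487.65 264.3 ] [[[0, 4.0, 2.0], 0, 0], [[0, 3.9, 2.3], 0, 0], [[0, 3.7, 2.5], 0, 0], [[0, 3.5, 2.8], 0, 0], [[0, 3.3, 3.0], 0, 0], [[0, 3.0, 3.2], 0, 0], [[0, 2.9, 3.5], 0, 0], [[0, 2.6, 3.6], 0, 0], [[0, 2.3, 3.8], 0, 0], [[0, 2.1, 4.0], 0, 0]]
-206 -242 [516.98 296.83] [[[0, 1.8, 4.1], 0, 0], [[0, 1.5, 4.2], 0, 0], [[0, 1.1, 4.3], 0, 0], [[0, 0.9, 4.4], 0, 0], [[0, 0.6, 4.4], 0, 0], [[0, 0.3, 4.5], 0, 0], [[0, -0.0, 4.4], 0, 0], [[0, -0.4, 
[... 1246 characters left out ...]
 0], [[0, 0.7, -4.4], 0, 0], [[0, 1.0, -4.4], 0, 0], [[0, 1.2, -4.3], 0, 0], [[0, 1.6, -4.2], 0, 0], [[0, 1.8, -4.0], 0, 0], [[0, 2.2, -4.0], 0, 0], [[0, 2.4, -3.7], 0, 0]]
-446 -482 [513.05 186.02] [[[0, 2.6, -3.6], 0, 0], [[0, 2.9, -3.4], 0, 0], [[0, 3.1, -3.2], 0, 0], [[0, 3.4, -3.0], 0, 0], [[0, 3.5, -2.7], 0, 0], [[0, 3.7, -2.5], 0, 0], [[0, 3.9, -2.2], 0, 0], [[0, 4.1, -1.9], 0, 0], [[0, 4.1, -1.6], 0, 0], [[0, 4.3, -1.4], 0, 0]]
-486 -522 [486.13 220.48] [[[0, 4.3, -1.0], 0, 0], [[0, 4.4, -0.8], 0, 0], [[0, 4.5, -0.4], 0, 0], [[0, 4.4, -0.1], 0, 0], [[0, 4.5, 0.2], 0, 0], [[0, 4.4, 0.5], 0, 0], [[0, 4.4, 0.8], 0, 0], [[0, 4.4, 1.1], 0, 0], [[0, 4.2, 1.4], 0, 0], [[0, 4.1, 1.7], 0, 0]]
```

{"fn": "arm_command", "kwargs": {"deltas": [[[0,11.4,5.8],0,0],[[0,3.7,-2.5],0,0],[[0,2.0,-1.1],0,0],[[0,1.9,-1.1],0,0],[[0,2.0,-1.0],0,0],[[0,2.1,-0.9],0,0],[[0,2.0,-0.8],0,0],[[0,2.1,-0.8],0,0],[[0,2.1,-0.7],0,0],[[0,2.2,-0.7],0,0]]}}

```text
time_s: 4.87
ee_pos: [513.9, 185.8, 100.4]
orientation: [-0.582, 1.491, 0.58]
wrist_force: [3.3, -3.2, -0.7]
grip_width: 0.0
```

```bash
python3 st.py
cat > look.py <<'E'
from station import camera
import cv2,pickle,sys
k=sys.argv[1];I=[]
import numpy as np
for n in("scene","top"):
    c=camera(n);pickle.dump(c,open(f"{n}{k}.pkl","wb"));x0,y0,x1,y1=(290,150,430,290) if n=="scene" else (270,170,410,310)
    I.append(cv2.resize(c["pixels"][y0:y1,x0:x1,::-1],(400,400)))
cv2.imwrite(f"pics/both{k}.png",np.hstack(I))
E
python3 look.py 2
```

```text
t 4.87 p [513.9 185.8 100.4] q [ 0.35  0.35 -0.2   1.02 -0.    1.18] F [ 3.3 -3.2 -0.7] g 0.0
yang 132.56 zang 42.56
```

View pics/both2.png

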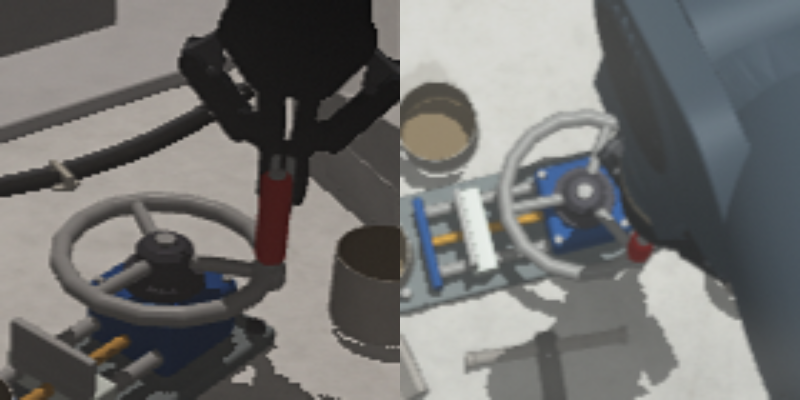

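The fingers are closed behind the handle (scene crop around (275,190)), touching with about 4.6 N against the push direction. I'll keep going round.

{"fn": "arm_command", "kwargs": {"deltas": [[[0,4.3,-1.0],0,0],[[0,4.4,-0.8],0,0],[[0,4.5,-0.4],0,0],[[0,4.4,-0.1],0,0],[[0,4.5,0.2],0,0],[[0,4.4,0.5],0,0],[[0,4.4,0.8],0,0],[[0,4.4,1.1],0,0],[[0,4.2,1.4],0,0],[[0,4.1,1.7],0,0]]}}

```text
time_s: 5.8
ee_pos: [486.5, 220.9, 100.3]
orientation: [-0.582, 1.491, 0.581]
wrist_force: [2.7, -4.0, -1.0]
grip_width: 0.001
```

```bash
python3 st.py; python3 look.py 3
```

```text
t 5.8 p [486.5 220.9 100.3] q [ 0.43  0.33 -0.23  1.01 -0.    1.25] F [ 2.7 -4.  -1. ] g 0.0
yang 132.58 zang 42.58
```

View pics/both3.png

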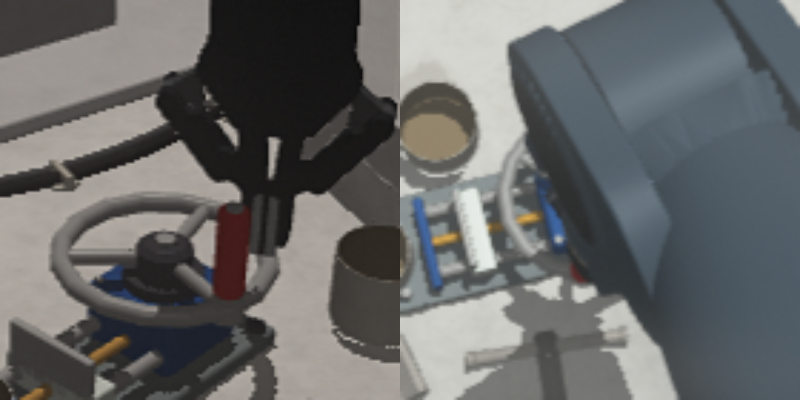

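The handle has moved clockwise to crop (232,250) with the fingers behind it and about 5 N. Continuing.

{"fn": "arm_command", "kwargs": {"deltas": [[[0,4.0,2.0],0,0],[[0,3.9,2.3],0,0],[[0,3.7,2.5],0,0],[[0,3.5,2.8],0,0],[[0,3.3,3.0],0,0],[[0,3.0,3.2],0,0],[[0,2.9,3.5],0,0],[[0,2.6,3.6],0,0],[[0,2.3,3.8],0,0],[[0,2.1,4.0],0,0]]}}

```text
time_s: 6.73
ee_pos: [487.6, 264.7, 100.1]
orientation: [-0.581, 1.492, 0.582]
wrist_force: [-3.7, -4.1, -1.3]
grip_width: 0.0
```

```bash
python3 st.py; python3 look.py 4
```

```text
t 6.73 p [487.6 264.7 100.1] q [ 0.5   0.36 -0.18  1.03  0.    1.32] F [-3.7 -4.1 -1.3] g 0.0
yang 132.6 zang 42.6
```

View pics/both4.png

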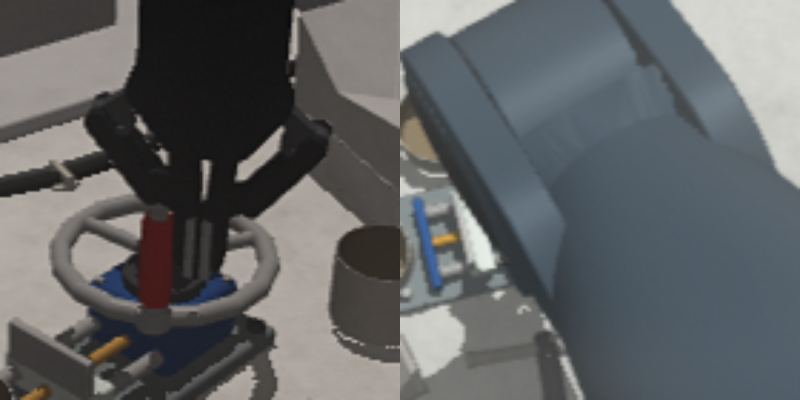

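The handle is at crop (155,260), still leading the fingers, with about 5.5 N. Continuing.

{"fn": "arm_command", "kwargs": {"deltas": [[[0,1.8,4.1],0,0],[[0,1.5,4.2],0,0],[[0,1.1,4.3],0,0],[[0,0.9,4.4],0,0],[[0,0.6,4.4],0,0],[[0,0.3,4.5],0,0],[[0,0,4.4],0,0],[[0,-0.4,4.5],0,0],[[0,-0.6,4.4],0,0],[[0,-1.0,4.4],0,0]]}}

```text
time_s: 7.67
ee_pos: [517.5, 297.6, 100.4]
orientation: [-0.581, 1.491, 0.582]
wrist_force: [-4.1, 0.1, -1.5]
grip_width: -0.003
```

```bash
python3 st.py; python3 look.py 5
```

```text
t 7.67 p [517.5 297.6 100.4] q [ 0.52  0.43 -0.08  1.07  0.    1.35] F [-4.1  0.1 -1.5] g -0.0
yang 132.61 zang 42.61
```

View pics/both5.png

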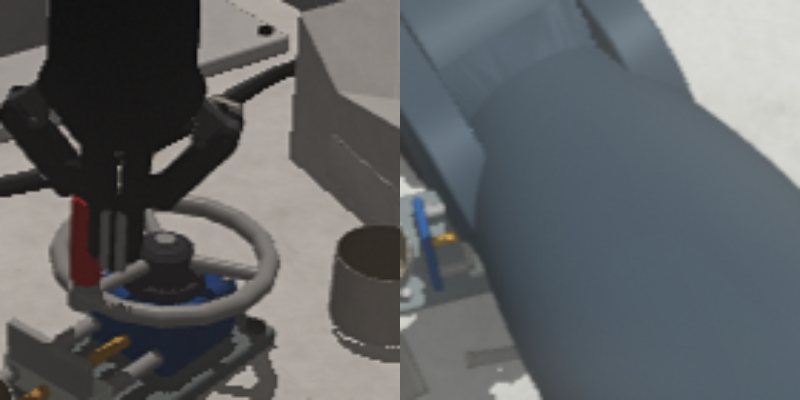

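The handle is at the left of the wheel, crop (83,245), and the fingers are still behind it. The 4 N reaction is tangential, as it should be.

{"fn": "arm_command", "kwargs": {"deltas": [[[0,-1.3,4.3],0,0],[[0,-1.5,4.1],0,0],[[0,-1.9,4.1],0,0],[[0,-2.1,3.9],0,0],[[0,-2.4,3.8],0,0],[[0,-2.7,3.6],0,0],[[0,-2.9,3.4],0,0],[[0,-3.1,3.2],0,0],[[0,-3.3,2.9],0,0],[[0,-3.6,2.8],0,0]]}}

```text
time_s: 8.6
ee_pos: [561.2, 303.4, 100.4]
orientation: [-0.581, 1.491, 0.582]
wrist_force: [-2.4, 3.2, -0.3]
grip_width: 0.003
```

```bash
python3 st.py; python3 look.py 6
```

```text
t 8.6 p [561.2 303.4 100.4] q [0.5  0.49 0.04 1.11 0.   1.32] F [-2.4  3.2 -0.3] g 0.0
yang 132.6 zang 42.6
```

View pics/both6.png

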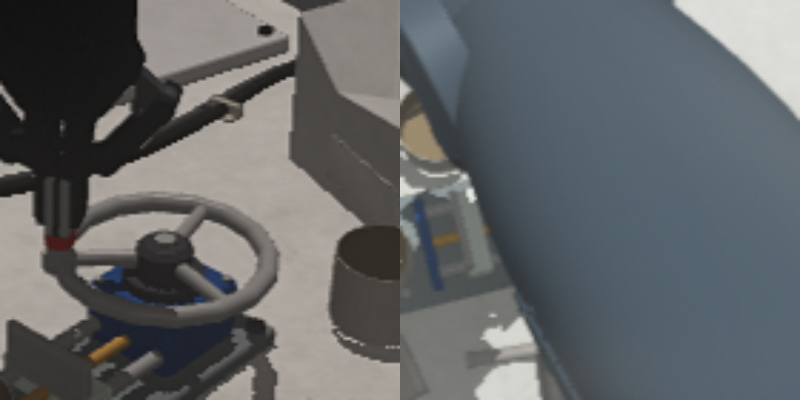

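The handle is now hidden behind the fingers, with its foot at crop (60,258). The reaction is 4 N. Continuing.

{"fn": "arm_command", "kwargs": {"deltas": [[[0,-3.7,2.4],0,0],[[0,-3.9,2.2],0,0],[[0,-4.0,2.0],0,0],[[0,-4.2,1.6],0,0],[[0,-4.2,1.3],0,0],[[0,-4.4,1.1],0,0],[[0,-4.4,0.7],0,0],[[0,-4.4,0.5],0,0],[[0,-4.5,0.1],0,0],[[0,-4.4,-0.2],0,0]]}}

```text
time_s: 9.53
ee_pos: [598.1, 279.8, 100.4]
orientation: [-0.581, 1.491, 0.581]
wrist_force: [-2.1, 4.5, 1.6]
grip_width: -0.0
```

```bash
python3 st.py; python3 look.py 7
```

```text
t 9.53 p [598.1 279.8 100.4] q [0.44 0.53 0.1  1.14 0.   1.27] F [-2.1  4.5  1.6] g -0.0
yang 132.59 zang 42.59
```

View pics/both7.png

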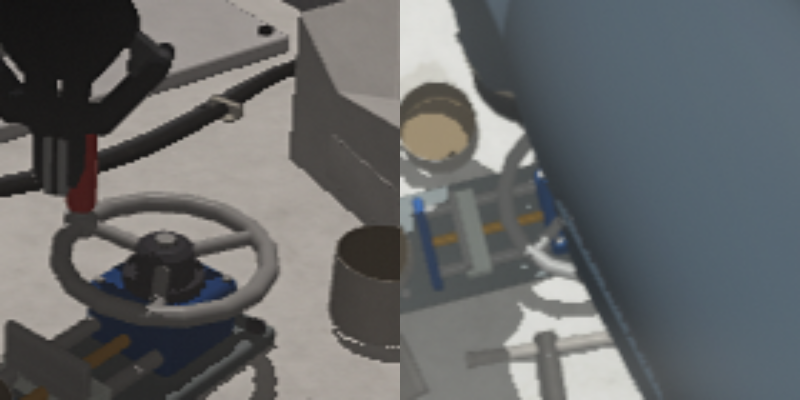

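The handle is at the far left, crop (85,180), ahead of the fingers, with 5 N. Continuing.

{"fn": "arm_command", "kwargs": {"deltas": [[[0,-4.5,-0.5],0,0],[[0,-4.4,-0.8],0,0],[[0,-4.3,-1.1],0,0],[[0,-4.2,-1.4],0,0],[[0,-4.2,-1.8],0,0],[[0,-4.0,-1.9],0,0],[[0,-3.8,-2.3],0,0],[[0,-3.7,-2.5],0,0],[[0,-3.5,-2.8],0,0],[[0,-3.3,-3.0],0,0]]}}

```text
time_s: 10.47
ee_pos: [611.8, 238.0, 100.4]
orientation: [-0.581, 1.491, 0.581]
wrist_force: [1.1, 4.4, -0.1]
grip_width: -0.001
```

```bash
python3 st.py; python3 look.py 8
```

```text
t 10.47 p [611.8 238.  100.4] q [ 0.37  0.52  0.09  1.13 -0.    1.2 ] F [ 1.1  4.4 -0.1] g -0.0
yang 132.58 zang 42.58
```

View pics/both8.png

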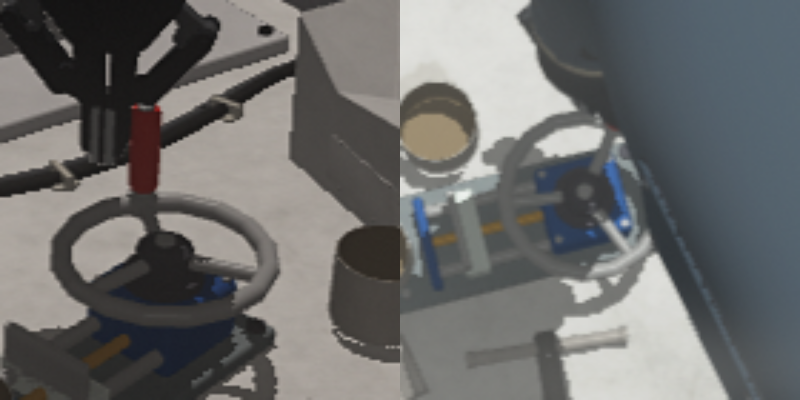

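The handle is at the back, crop (145,150), with 4.5 N. Continuing.

{"fn": "arm_command", "kwargs": {"deltas": [[[0,-3.1,-3.3],0,0],[[0,-2.8,-3.4],0,0],[[0,-2.6,-3.6],0,0],[[0,-2.4,-3.9],0,0],[[0,-2.0,-3.9],0,0],[[0,-1.8,-4.1],0,0],[[0,-1.5,-4.2],0,0],[[0,-1.2,-4.3],0,0],[[0,-0.9,-4.4],0,0],[[0,-0.6,-4.4],0,0]]}}

```text
time_s: 11.4
ee_pos: [594.7, 197.4, 100.3]
orientation: [-0.581, 1.491, 0.581]
wrist_force: [2.7, 3.8, -2.3]
grip_width: -0.0
```

```bash
python3 st.py; python3 look.py 9
```

```text
t 11.4 p [594.7 197.4 100.3] q [0.32 0.48 0.   1.1  0.   1.15] F [ 2.7  3.8 -2.3] g -0.0
yang 132.59 zang 42.59
```

View pics/both9.png

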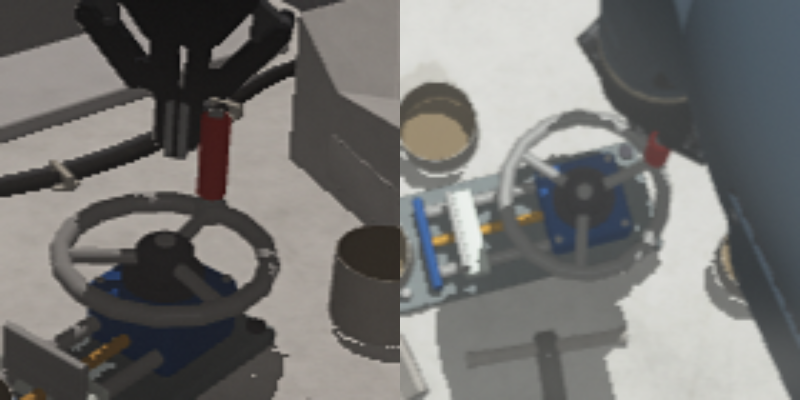

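The handle is at the right rear, crop (213,150), leading the fingers with 4.7 N. Continuing.

{"fn": "arm_command", "kwargs": {"deltas": [[[0,-0.2,-4.5],0,0],[[0,0,-4.5],0,0],[[0,0.3,-4.4],0,0],[[0,0.7,-4.4],0,0],[[0,1.0,-4.4],0,0],[[0,1.2,-4.3],0,0],[[0,1.6,-4.2],0,0],[[0,1.8,-4.0],0,0],[[0,2.2,-4.0],0,0],[[0,2.4,-3.7],0,0]]}}

```text
time_s: 12.33
ee_pos: [556.0, 177.2, 100.4]
orientation: [-0.581, 1.491, 0.582]
wrist_force: [3.9, -0.9, -0.8]
grip_width: 0.0
```

```bash
python3 st.py; python3 look.py 10
```

```text
t 12.33 p [556.  177.2 100.4] q [ 0.31  0.41 -0.11  1.05  0.    1.14] F [ 3.9 -0.9 -0.8] g 0.0
yang 132.58 zang 42.58
```

View pics/both10.png

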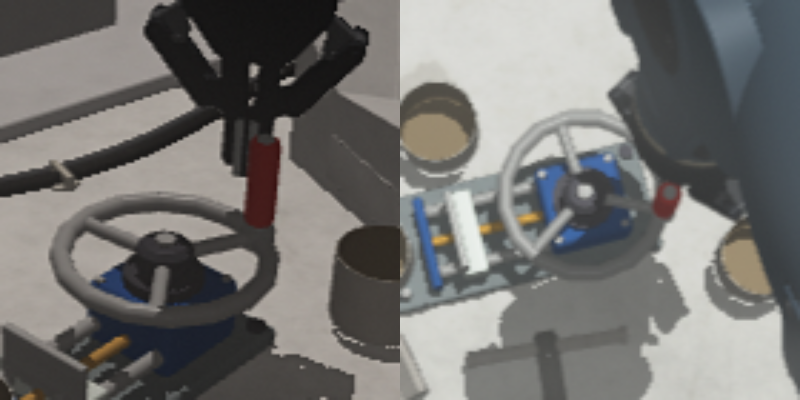

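The handle is near the finish, scene crop (262,180). I'll go a bit less than the rest, then measure.

{"fn": "arm_command", "kwargs": {"deltas": [[[0,2.6,-3.6],0,0],[[0,2.9,-3.4],0,0],[[0,3.1,-3.2],0,0],[[0,3.4,-3.0],0,0],[[0,3.5,-2.7],0,0],[[0,3.7,-2.5],0,0],[[0,3.9,-2.2],0,0],[[0,0,0],0,0]]}}

```text
time_s: 13.1
ee_pos: [524.3, 180.5, 100.3]
orientation: [-0.581, 1.492, 0.582]
wrist_force: [1.4, -0.8, 0.4]
grip_width: -0.001
```

```bash
python3 st.py; python3 look.py 11
cat > hm.py <<'E'
import pickle,sys;from h import *
C=np.array([547,240.3])
for k in sys.argv[1:]:
    # dark handle mask: red dominance
    for n,b in(("scene",(290,150,430,290)),("top",(270,170,410,310))):
        c=pickle.load(open(f"{n}{k}.pkl","rb"));P=c["pixels"].astype(int)
        m=(P[...,0]>35)&(P[...,0]>1.8*P[...,1])&(P[...,0]>1.8*P[...,2]);x0,y0,x1,y1=b
        K=np.zeros_like(m);K[y0:y1,x0:x1]=1;m&=K
        v,u=np.nonzero(m)
        if len(u)<10: continue
        bot=v>v.max()-6; q=onz(c,u.mean(),v.mean(),105)
        print(k,n,len(u),u.min(),u.max(),v.min(),v.max(),"mean",u.mean().round(1),v.mean().round(1),"@105",q[:2].round(1),"ang",np.degrees(np.arctan2(*(q[:2]-C)[::-1])).round(1))
E
python3 hm.py 0 1 2 11
```

```text
t 13.1 p [524.3 180.5 100.3] q [ 0.33  0.36 -0.18  1.03  0.    1.16] F [ 1.4 -0.8  0.4] g -0.0
yang 132.61 zang 42.61
0 scene 304 380 391 209 241 mean 385.6 225.7 @105 [500.  202.4] ang -141.1
0 top 30 352 359 249 256 mean 355.2 253.1 @105 [505.8 199.1] ang -134.9
1 scene 302 380 391 209 241 mean 385.5 225.9 @105 [499.7 202.8] ang -141.6
1 top 38 351 359 249 259 mean 354.3 255.9 @105 [500.1 201. ] ang -140.1
2 scene 314 379 391 210 242 mean 385.3 226.3 @105 [499.  203.9] ang -142.8
2 top 41 350 357 252 260 mean 353.0 257.1 @105 [497.6 203.9] ang -143.6
11 scene 306 380 392 207 238 mean 385.9 223.0 @105 [506.1 196.7] ang -133.2
11 top 41 354 361 247 256 mean 356.8 253.0 @105 [506.  195.7] ang -132.6
```

View pics/both11.png

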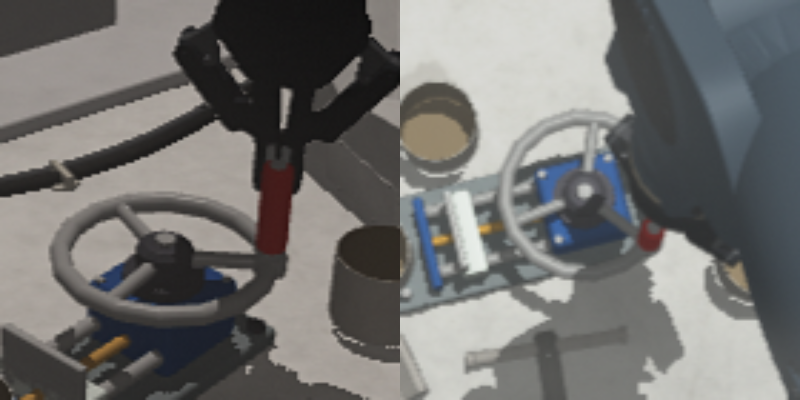

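Scene view puts the handle about 8° (8 mm) short of its start. I'll push on slowly.

{"fn": "arm_command", "kwargs": {"deltas": [[[0,2.0,-0.9],0,0],[[0,2.0,-0.9],0,0],[[0,2.1,-0.8],0,0],[[0,2.1,-0.7],0,0],[[0,1.0,-0.3],0,0],[[0,0,0],0,0]]}}

```text
time_s: 13.7
ee_pos: [516.2, 184.6, 100.2]
orientation: [-0.581, 1.492, 0.582]
wrist_force: [1.6, -1.6, -0.6]
grip_width: 0.005
```

```bash
python3 st.py; python3 look.py 12; python3 hm.py 1 12
```

```text
t 13.7 p [516.2 184.6 100.2] q [ 0.34  0.35 -0.2   1.02  0.    1.17] F [ 1.6 -1.6 -0.6] g 0.0
yang 132.6 zang 42.6
1 scene 302 380 391 209 241 mean 385.5 225.9 @105 [499.7 202.8] ang -141.6
1 top 38 351 359 249 259 mean 354.3 255.9 @105 [500.1 201. ] ang -140.1
12 scene 311 380 392 209 241 mean 385.4 225.5 @105 [500.6 202.2] ang -140.6
12 top 41 351 358 251 259 mean 354.0 256.1 @105 [499.7 201.8] ang -140.9
```

The handle is back within about 1 mm in both views. Now I'll back off and raise the arm.

{"fn": "arm_command", "kwargs": {"deltas": [[[0,-4,0],0,0],[[0,-8,0],0,0],[[0,-12,0],0,0],[[0,-6,0],0,0],[[-30,0,0],0,0],[[-35,0,0],0,0],[[-35,0,0],0,0],[[-35,0,0],0,0],[[0,0,0],0,0]]}}

```text
time_s: 14.55
ee_pos: [539.9, 162.6, 242.2]
orientation: [-0.58, 1.482, 0.58]
wrist_force: [-0.2, 0.4, 0.7]
grip_width: 0.004
```

{"fn": "arm_command", "kwargs": {"deltas": [[[0,-35,-10],0,0],[[0,-35,-10],0,0],[[0,-35,-10],0,0],[[0,-35,-10],0,0],[[0,-35,-10],0,0],[[0,-35,-10],0,0],[[0,0,0],0,0],[[0,0,0],0,0]]}}

```text
time_s: 15.22
ee_pos: [635.5, -35.4, 234.5]
orientation: [-0.578, 1.493, 0.579]
wrist_force: [-0.2, -0.3, 0.0]
grip_width: 0.002
```

```bash
python3 st.py; python3 look.py 13; python3 hm.py 0 1 13
python3 - <<'E'
import pickle,cv2,numpy as np
for n in("scene","top"):
    a=pickle.load(open(f"{n}0.pkl","rb"))["pixels"];b=pickle.load(open(f"{n}13.pkl","rb"))["pixels"]
    cv2.imwrite(f"pics/full_{n}13.png",b[:,:,::-1]);cv2.imwrite(f"pics/diff_{n}.png",cv2.absdiff(a,b))
E
```

```text
t 15.22 p [635.5 -35.4 234.5] q [-0.06  0.44  0.29  1.42  0.    0.78] F [-0.2 -0.3  0. ] g 0.0
yang 132.37 zang 42.37
0 scene 304 380 391 209 241 mean 385.6 225.7 @105 [500.  202.4] ang -141.1
0 top 30 352 359 249 256 mean 355.2 253.1 @105 [505.8 199.1] ang -134.9
1 scene 302 380 391 209 241 mean 385.5 225.9 @105 [499.7 202.8] ang -141.6
1 top 38 351 359 249 259 mean 354.3 255.9 @105 [500.1 201. ] ang -140.1
13 scene 305 380 391 209 241 mean 385.5 225.7 @105 [500.1 202.4] ang -141.0
13 top 30 352 359 249 256 mean 355.2 253.1 @105 [505.8 199.1] ang -134.9
```

View pics/full_scene13.png

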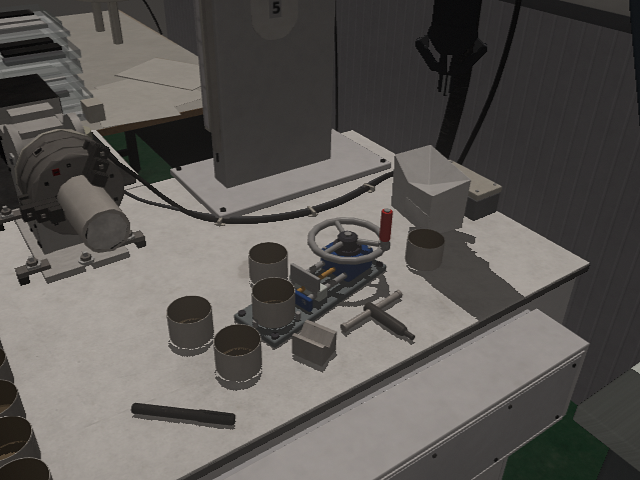

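View pics/diff_scene.png

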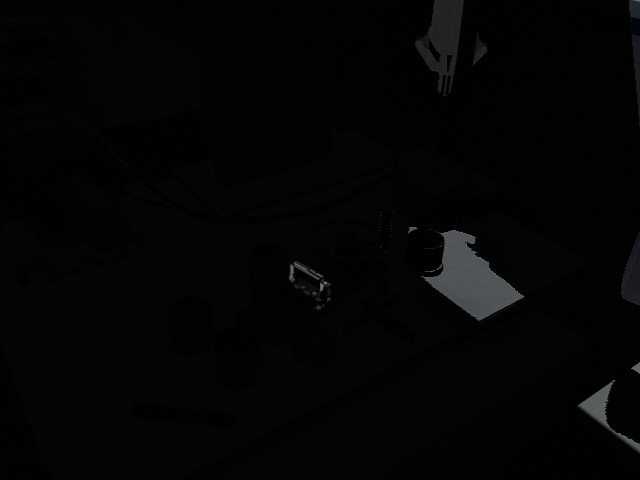

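View pics/diff_top.png

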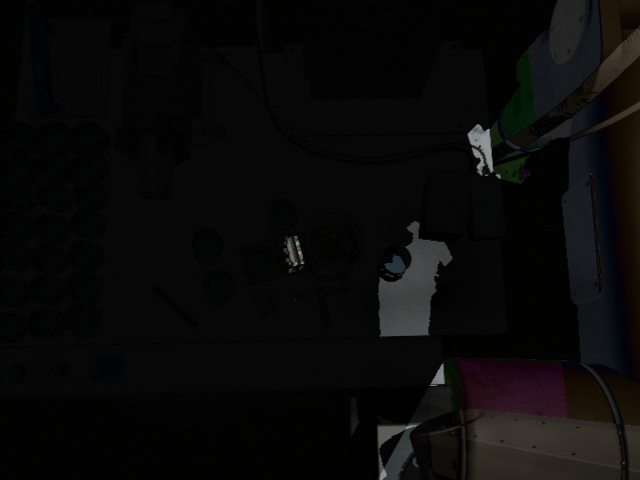

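In the before/after difference only the slide (its 8 mm step), the arm and its shadow have changed. Cups, tools and handle are where they were, and the robot touches nothing.

```bash
python3 -c "
from station import hand_in
print(hand_in())"
```

```text
the job is handed in; nothing more can be done
None
```

I pushed the red handle once clockwise all the way round with the closed fingertips, then backed off, raised the arm and handed the job in at about 15 s. The wrist force read 1.5 to 6 N at the pauses during the push; it wasn't read between them.

- **Handle:** in my last check it stood within about 0.1 pixel of its starting position in both camera views, well under 1 mm.
- **Slide and loose parts:** comparing before and after pictures, only the slide had shifted on the fixture. I took that as its 8 mm step, but did not measure it. The cups and tools had not moved. The shadow of the arm crosses one cup (cup_d) in those pictures, but its outline is unchanged.
- **Robot:** the arm was clear of everything, with the wrist force close to zero.
- **One disagreement:** while the arm shaded the handle, the top camera read its angle about 5° off. I used the scene camera for the final approach instead, and the two views agreed again once the arm was away.

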